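# Pop open the touch-latch instrument chests

### The arm

A 6-joint arm with a two-finger parallel gripper is mounted at the origin on the work surface. World frame = base frame: x ahead of the robot, y to its left, z up, the work surface at z = 0. Lengths are in m, angles in degrees, forces in N, time in s.
With the tool pointing down it reaches from about 0.4 to 0.825 m from the base axis. Payload 7 kg.
Tool frame: the origin (TCP) lies midway between the tips of the shut fingers; the grasp point (between the pads) lies 19 mm behind it; z points along the fingers, y is the line along which they close (so a half turn about z gives the same grasp; the last joint's range is limited). The gripper opens to 88 mm and grips with 3 to 60 N. Pads are 19 mm wide; open, the fingers measure 130 mm over their backs; the gripper's body (78 mm by 193 mm) begins 47 mm behind the grasp point.
Start: joints at [82.282, 20.546, 0.682, 0, -70.136, -16.507], TCP at [0.277, 0.616, 0.227] pointing down, gripper open.
Joint ranges: [-176.03, 176.03], [-82.01, 121.73], [-58.28, 71.71], [-173.87, 95.51], [-174.79, -0.11], [-173.66, 173.66]. Speed limits (degrees/s): [136.94, 136.94, 172.46, 180, 180, 180].

### API

Orientations are given as [roll, pitch, yaw] about the fixed x, y, z axes, in that order (R = Rz(yaw) Ry(pitch) Rx(roll)).
In Python, from plant import r gives the robot as it stands. The module is installed in compiled form; this text tells all that it offers.
- The arm moves only by the tool play_rows, never from a script. Its argument "rows" is a list of rows, each an object with "slide": the shift along the tool's x, y, z as a fraction of full scale, a list of three; "delta_rot": the turn, a rotation vector about the tool's x, y, z as a fraction of full scale, a list of three; "fingers": the opening, from -1 (shut) to 1 (fully open). In form: [{"slide": [x, y, z], "delta_rot": [rx, ry, rz], "fingers": fingers}, ...]. A call has 1 to 8 rows; each row shifts and turns the commanded pose from where the row before left it, along the tool's axes as they then stand; what a row does not reach is not made up. Full scale, the value 1, is 0.15 m for a shift and 0.08 rad for a turn. A row lasts 1/8 s, in which the tool goes at most 62.5 mm and 10.7 degrees, less where a joint would pass 70% of its speed; a pose out of reach is approached as far as the arm can. A call with a number of a shift or a turn outside -1 to 1 is refused whole. A call with a gripper value outside its range is refused whole. The fingers move at their own pace and stop on an object; "squeeze" is the grip in N (left out, the last holds). Time passes only in rows, so rows that do not move let the fingers close. It gives the time, the measured TCP pose, the force, the opening and the grip force at its end, in the units of the state.
- r.get_state(): the state, without advancing time (a new reading comes with each control period).
- r.capture(name): name is "side" or "top"; returns a dict with "image" (480x640x3 uint8, blue, green, red), "fx", "fy", "cx", "cy" (pixels), "distortion" ([k1, k2, p1, p2, k3] as OpenCV has them; the pictures are not rectified), "R" (3x3) and "t" (3): a world point X has camera coordinates R X + t. Camera axes: x right, y down, z forward; pixel columns grow to the right and rows downward; lengths in m; the calibration is good to about 2 mm. A picture is of the moment at which its call begins. There is no depth.
- r.close_job(): hands the job in; it is judged then, once.
The state is a dict: "time_s": time; "joints": joint angles; "qd": joint speeds; "joint_torque": joint torques, N m; "tcp_pos": TCP position; "eef_rot": TCP orientation; "contact_force": force on the tool from outside, world axes, zero at the start; "moment": the same for the moment, N m; "gripper_width": finger opening in m; "gripper_force": force on a finger pad.
Only numpy, scipy, OpenCV 4.12 (cv2) and the standard library are available. Lean on these libraries where they do the work, as an engineer would, in place of code of your own. Each camera call takes 0.05 s, during which the arm holds its last target. There are 200 camera calls.

### The job

Set out the dissection bench: press the lids of the two wide chests at their dots with a fingertip, so that each catch lets go and the spring pops the lid ajar, and leave both lids ajar as the springs hold them. The narrow chest holds scalpels and must stay shut. Do not pry or push the lids further open, and do not move the jar, case or probe.

Things in the scene. Friction and masses are not known exactly. Their poses are not given: they have to be found in the camera images.
- wide_a: One of the two wide instrument chests: grey box, white handleless lid, 140 (front to back, x) x 150 (y) mm. Fixed to the bench on a black riser of 0 to 30 mm. Origin: centre of its underside, on the riser; -x to its front (robot's side, turned up to 20 degrees), +x to its hinge. Lid top 87 mm above the origin, lid 10 mm thick over an 8 mm gap into which it sinks.
- wide_a_press (a point): Centre of the flat grey dot, 22 mm across, on the top of the lid of wide_a: the place to press, 20 mm behind the lid's front edge, above the catch; it moves with the lid.
- wide_a_lid (a joint): Angle (rad) of the lid of wide_a about its rear hinge, which is 115 mm behind the dot and 82 mm above the chest's origin: 0 shut and latched, negative pressed in (stop at -0.055, about 6 mm down at the dot), positive open. Pressed some 4 to 5 mm down at the dot (7 to 10 N) the catch lets go, and when the finger rises the spring lifts the lid to rest ajar at about 0.33 (front edge some 45 mm up). The catch does not re-engage.
- wide_b: The other wide instrument chest, identical to wide_a: 140 x 150 mm. Fixed to the bench on a black riser of 0 to 30 mm. Origin: centre of its underside, on the riser; -x to its front (robot's side, turned up to 20 degrees), +x to its hinge. Lid top 87 mm above the origin, lid 10 mm thick over an 8 mm gap into which it sinks.
- wide_b_press (a point): Centre of the flat grey dot, 22 mm across, on the top of the lid of wide_b: the place to press, 20 mm behind the lid's front edge, above the catch; it moves with the lid.
- wide_b_lid (a joint): Angle (rad) of the lid of wide_b about its rear hinge, which is 115 mm behind the dot and 82 mm above the chest's origin: 0 shut and latched, negative pressed in (stop at -0.055, about 6 mm down at the dot), positive open. Pressed some 4 to 5 mm down at the dot (7 to 10 N) the catch lets go, and when the finger rises the spring lifts the lid to rest ajar at about 0.33 (front edge some 45 mm up). The catch does not re-engage.
- narrow: The narrow scalpel chest, same make and height but only 85 mm wide: 140 x 85 mm. Its lid must stay shut. Fixed to the bench on a black riser of 0 to 30 mm. Origin: centre of its underside, on the riser; -x to its front (robot's side, turned up to 20 degrees), +x to its hinge. Lid top 87 mm above the origin, lid 10 mm thick over an 8 mm gap into which it sinks.
- narrow_press (a point): Centre of the flat grey dot, 22 mm across, on the top of the lid of narrow: the place to press, 20 mm behind the lid's front edge, above the catch; it moves with the lid.
- narrow_lid (a joint): Angle (rad) of the lid of narrow about its rear hinge, which is 115 mm behind the dot and 82 mm above the chest's origin: 0 shut and latched, negative pressed in (stop at -0.055, about 6 mm down at the dot), positive open. Pressed some 4 to 5 mm down at the dot (7 to 10 N) the catch lets go, and when the finger rises the spring lifts the lid to rest ajar at about 0.33 (front edge some 45 mm up). The catch does not re-engage.
- jar: Specimen jar, glass with black cap, 78 mm diameter, 103 mm high, loose, a bystander to leave alone. Origin at the centre of its underside.
- case: Flat blue plastic case, 110 x 170 x 28 mm, loose, a bystander to leave alone. Origin at the centre of its underside.
- probe: Dissecting probe lying down, white handle 12 mm thick with steel needle, 170 mm long in all, along its x, loose, a bystander to leave alone. Origin at the centre of its underside (needle to +x).

How it is judged:
By the outcome, as a careful person would: the job done as asked, in the order asked, and still so for the second after the job is handed in, with the robot touching nothing.
It also fails if it takes over 32 s, if anything falls off the work surface, if the arm or the gripper's body presses on something with over 40 N, if the wrist force passes 120 N, or if a joint passes its speed limit or range.

## Working session

There is one attempt and no reset: what is moved stays moved. The work goes in short steps, Python scripts to look and compute and a tool call to move; the robot and the scene stay as the last step left them, time stands still between calls to the robot, and variables do not carry over. Pictures are saved under pics/ and viewed, at most 10 in all, crops included, and the job is handed in when it is done.

Besides the shell and the picture viewer there is one more tool, called after "Request:" as a command line: name --argument value ..., lists and objects as JSON in quotes. play_rows: Moves the arm, as the interface text tells. Shift numbers are shares of 0.15 m and turn numbers shares of 0.08 rad, none past 1 either way. Its arguments: {"type":"object","properties":{"rows":{"type":"array"},"squeeze":{"type":"number"}},"required":["rows"]}

```bash
mkdir -p pics; python3 - <<'E'
from plant import r
import cv2,pickle
for n in("side","top"):
    c=r.capture(n);cv2.imwrite(f"pics/{n}0.png",c["image"]);pickle.dump(c,open(n+".pkl","wb"))
    print(n,c["fx"],c["distortion"],(-c["R"].T@c["t"]))
print(r.get_state())
E
```

```text
side 605.1153208150673 [-0.0867352  0.         0.         0.         0.       ] [ 0.37581744 -1.34101661  1.1999833 ]
top 620.4647756909668 [-0.04877516  0.          0.          0.          0.        ] [ 0.40935815 -0.00358561  1.6939188 ]
{'time_s': 0.1, 'joints': array([ 8.22813641e+01,  2.05856335e+01,  6.40586988e-01, -1.87321169e-02,
       -7.01347614e+01, -1.65062734e+01]), 'qd': array([ 0.04229744, -0.11833778,  0.13944813,  0.0468116 , -0.00658368,
        0.03551103]), 'joint_torque': array([-7.02230500e-04, -5.84162629e+01,  2.93749666e+01,  7.01552868e+00,
        1.01940637e-02, -3.53304790e-05]), 'tcp_pos': array([0.27681401, 0.61516735, 0.22574428]), 'eef_rot': array([ 1.79918477e+02, -5.79243467e-03, -2.42312828e+01]), 'contact_force': array([-0.92960169, -0.39457862, -0.55160086]), 'moment': array([ 0.02979955, -0.0180149 , -0.05990111]), 'gripper_force': 0.0, 'gripper_width': 0.08731658301934064}
```

View pics/top0.png

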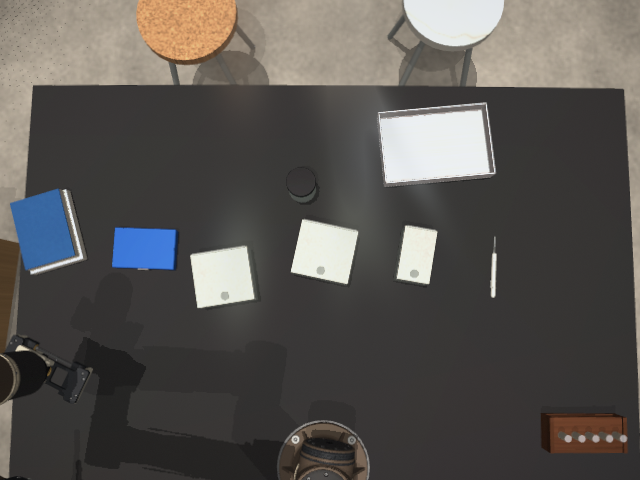

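View pics/side0.png

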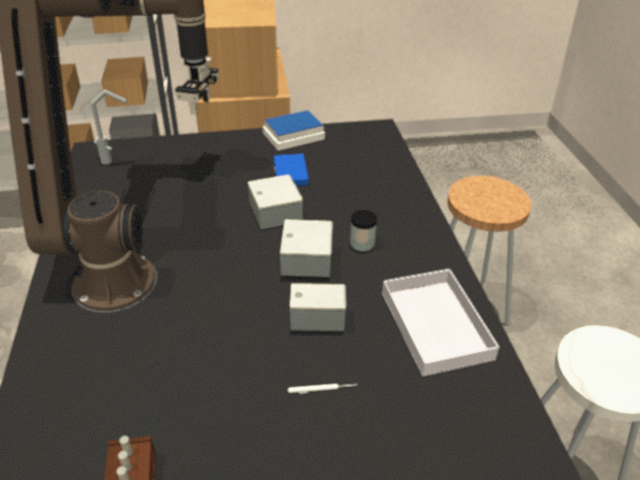

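The top view shows the wide chests' dots at about (225,296) and (321,271), and the narrow chest's at (414,274). In the side view the three dots are at about (260,193), (290,236) and (298,295). I'll refine these in enlarged crops.

```bash
python3 - <<'E'
import cv2,numpy as np
t=cv2.imread("pics/top0.png");s=cv2.imread("pics/side0.png")
z=lambda im,x,y,w,h,k:cv2.resize(im[y:y+h,x:x+w],None,fx=k,fy=k,interpolation=cv2.INTER_CUBIC)
a=z(t,180,210,200,110,4)   # 800x440
cv2.imwrite("pics/tc.png",a)
cv2.imwrite("pics/sc.png",z(s,240,165,110,115,5))
E
```

```text
(no output)
```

View pics/tc.png

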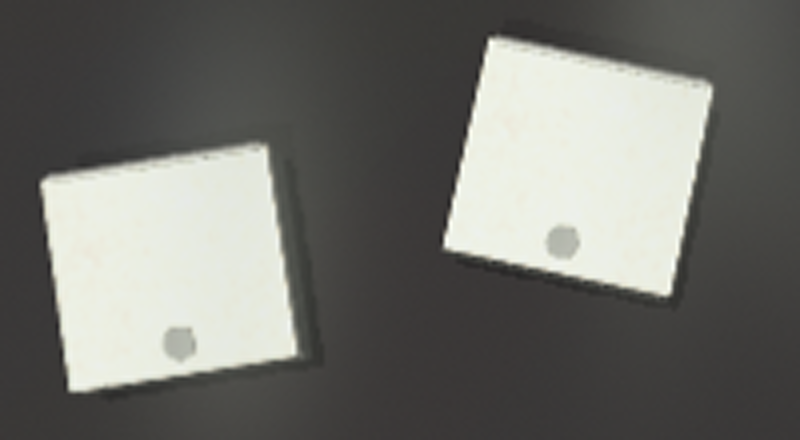

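View pics/sc.png

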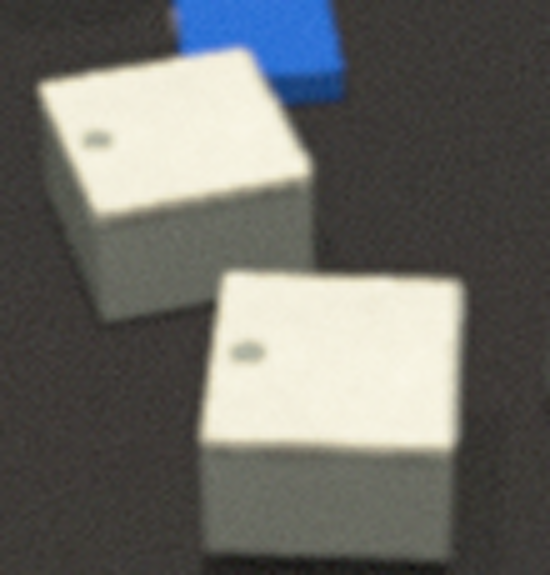

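The crops put dot A at (179,343) in the top crop and (97,139) in the side crop, and dot B at (563,241) and (247,352). The lid corners are readable too, so I'll triangulate everything.

```bash
cat > h.py <<'E'
import cv2,pickle,numpy as np
C={n:pickle.load(open(n+".pkl","rb")) for n in("side","top")}
def und(n,p):
    c=C[n];K=np.array([[c["fx"],0,c["cx"]],[0,c["fy"],c["cy"]],[0,0,1]])
    return cv2.undistortPoints(np.array([[p]],float),K,np.array(c["distortion"]))[0,0]
def tri(pt,ps):
    P=[np.c_[C[n]["R"],C[n]["t"]] for n in("top","side")]
    X=cv2.triangulatePoints(P[0],P[1],und("top",pt),und("side",ps))[:,0];X=X[:3]/X[3]
    e=[]
    for n,p in(("top",pt),("side",ps)):
        q=C[n]["R"]@X+C[n]["t"];e.append(np.linalg.norm(q[:2]/q[2]-und(n,p))*C[n]["fx"])
    return X,e
def ontop(p,z):
    c=C["top"];d=c["R"].T@np.r_[und("top",p),1];o=-c["R"].T@c["t"];return o+d*(z-o[2])/d[2]
T=lambda p:((p[0]+.5)/4+180-.5,(p[1]+.5)/4+210-.5)
S=lambda p:((p[0]+.5)/5+240-.5,(p[1]+.5)/5+165-.5)
E
python3 - <<'E'
from h import *
np.set_printoptions(precision=4,suppress=True)
D=dict(L=([(179,343),(70,391),(43,178),(267,143),(299,354)],[(97,139),(40,86),(248,48),(312,160),(98,216)]),
 M=([(563,241),(445,248),(490,37),(712,82),(672,297)],[(247,352),(223,272),(462,280),(457,448),(202,440)]))
for k,(a,b) in D.items():
    Q=[]
    for p,q in zip(a,b):
        X,e=tri(T(p),S(q));Q.append(X);print(k,X,np.round(e,2))
    z=np.mean([q[2] for q in Q]);print("z",z,"dot",ontop(T(a[0]),z))
    W=[ontop(T(p),z) for p in a[1:]]
    print([np.linalg.norm(W[i]-W[(i+1)%4]) for i in range(4)])
    ax=(W[1]-W[0]+W[2]-W[3]);ay=W[0]-W[3]+W[1]-W[2];print("yaw",np.degrees(np.arctan2(ax[1],ax[0])),np.degrees(np.arctan2(-ay[0],ay[1])))
    ax/=np.linalg.norm(ax);print("dot from corners",np.mean(W,axis=0)-ax*.05)
E
```

```text
L [0.4478 0.261  0.0858] [0.25 0.2 ]
L [0.4158 0.3317 0.0829] [0.2  0.16]
L [0.5554 0.3534 0.0849] [0.69 0.53]
L [0.5787 0.2057 0.0942] [0.6  0.49]
L [0.4418 0.1834 0.0816] [0.28 0.23]
z 0.08589540152346567 dot [0.4471 0.261  0.0859]
[np.float64(0.1400422412339656), np.float64(0.14843085242318937), np.float64(0.13910881739439807), np.float64(0.15040825847634873)]
yaw 9.531086041313438 9.658857544653912
dot from corners [0.4476 0.2603 0.0859]
M [0.5154 0.0127 0.1005] [0.15 0.14]
M [0.51   0.0885 0.1019] [0.18 0.16]
M [0.6488 0.0614 0.1006] [0.68 0.59]
M [ 0.6209 -0.0829  0.0954] [0.5  0.47]
M [ 0.4808 -0.0576  0.0975] [0.38 0.35]
z 0.09919435474283514 dot [0.5151 0.0128 0.0992]
[np.float64(0.14011314774066141), np.float64(0.14694612725035472), np.float64(0.14154785147648768), np.float64(0.14923653258448394)]
yaw -10.67049485581311 -11.31306155039145
dot from corners [0.5148 0.0118 0.0992]
```

The sizes match (140 x 148–150 mm lids) and the heights are plausible: L on a riser of about 0 mm, M about 13 mm. Next I'll shut the fingers and move above the left dot.

Request:
play_rows --rows '[{"slide":[0.25,0.21,0],"delta_rot":[0,0,0],"fingers":-1},{"slide":[0.25,0.21,0],"delta_rot":[0,0,0],"fingers":-1},{"slide":[0.25,0.21,0],"delta_rot":[0,0,0],"fingers":-1},{"slide":[0.25,0.21,0],"delta_rot":[0,0,0],"fingers":-1},{"slide":[0.25,0.21,0],"delta_rot":[0,0,0],"fingers":-1},{"slide":[0.25,0.21,0],"delta_rot":[0,0,0],"fingers":-1},{"slide":[0.25,0.21,0],"delta_rot":[0,0,0],"fingers":-1},{"slide":[0.25,0.21,0],"delta_rot":[0,0,0],"fingers":-1}]' --squeeze 20

```text
time_s: 1.1
tcp_pos: [0.4474, 0.2611, 0.2264]
eef_rot: [180.0, 0.0, -24.2]
contact_force: [0.9, 0.1, -0.3]
gripper_width: 0.0132
gripper_force: 0.0
```

Request:
play_rows --rows '[{"slide":[0,0,0.2],"delta_rot":[0,0,0],"fingers":-1},{"slide":[0,0,0.2],"delta_rot":[0,0,0],"fingers":-1},{"slide":[0,0,0.1],"delta_rot":[0,0,0],"fingers":-1},{"slide":[0,0,0],"delta_rot":[0,0,0],"fingers":-1},{"slide":[0,0,0],"delta_rot":[0,0,0],"fingers":-1}]'

```text
time_s: 1.72
tcp_pos: [0.4476, 0.2633, 0.1525]
eef_rot: [-179.9, -0.0, -24.2]
contact_force: [-1.1, 0.4, -0.1]
gripper_width: 0.0002
gripper_force: 0.0
```

Request:
play_rows --rows '[{"slide":[0.005,0.012,0.15],"delta_rot":[0,0,0],"fingers":-1},{"slide":[0,0,0.15],"delta_rot":[0,0,0],"fingers":-1},{"slide":[0,0,0.05],"delta_rot":[0,0,0],"fingers":-1},{"slide":[0,0,0],"delta_rot":[0,0,0],"fingers":-1},{"slide":[0,0,0],"delta_rot":[0,0,0],"fingers":-1}]'

```text
time_s: 2.35
tcp_pos: [0.4476, 0.2613, 0.1001]
eef_rot: [-179.9, -0.0, -24.2]
contact_force: [-0.3, 1.0, -0.1]
gripper_width: 0.0007
gripper_force: 0.0
```

```bash
python3 - <<'E'
from plant import r
import cv2
c=r.capture("side");cv2.imwrite("pics/s1.png",cv2.resize(c["image"][120:280,200:400],None,fx=4,fy=4,interpolation=cv2.INTER_CUBIC))
s=r.get_state();print(s["tcp_pos"],s["contact_force"])
E
```

```text
[0.44760834 0.26126688 0.1000877 ] [ 0.4921612  -0.03400123  0.14908259]
```

View pics/s1.png

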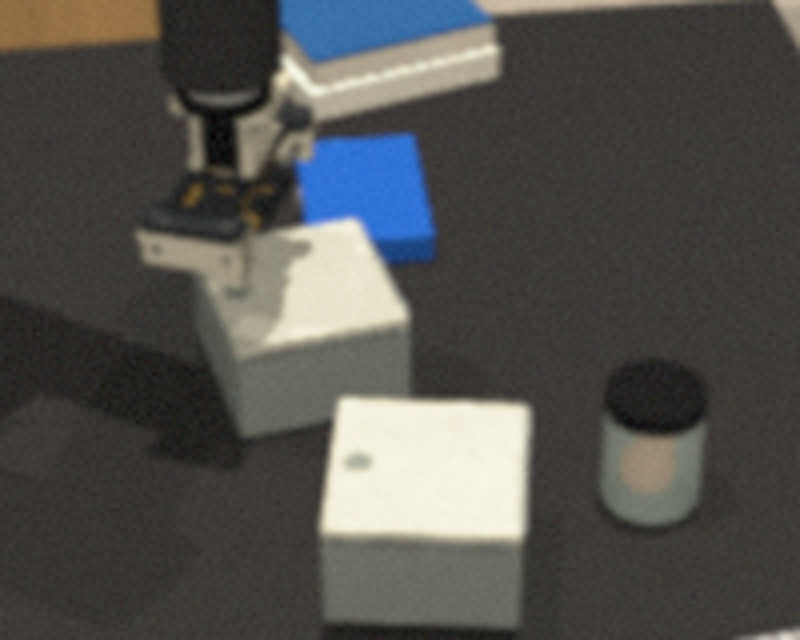

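The crop shows the shut fingertips just above the dot, at about (237,290) in the crop. I'll press gently in small steps.

Request:
play_rows --rows '[{"slide":[0,0,0.03],"delta_rot":[0,0,0],"fingers":-1},{"slide":[0,0,0.03],"delta_rot":[0,0,0],"fingers":-1},{"slide":[0,0,0.02],"delta_rot":[0,0,0],"fingers":-1},{"slide":[0,0,0.01],"delta_rot":[0,0,0],"fingers":-1},{"slide":[0,0,0],"delta_rot":[0,0,0],"fingers":-1}]'

```text
time_s: 3.02
tcp_pos: [0.4469, 0.2606, 0.086]
eef_rot: [180.0, -0.0, -24.2]
contact_force: [-2.2, -1.2, 7.4]
gripper_width: 0.0003
gripper_force: 3.8
```

Request:
play_rows --rows '[{"slide":[0,0,0.01],"delta_rot":[0,0,0],"fingers":-1},{"slide":[0,0,0],"delta_rot":[0,0,0],"fingers":-1}]'

```text
time_s: 3.28
tcp_pos: [0.4469, 0.2605, 0.0846]
eef_rot: [180.0, -0.0, -24.2]
contact_force: [-4.0, -0.9, 10.6]
gripper_width: 0.0006
gripper_force: 4.7
```

Request:
play_rows --rows '[{"slide":[0,0,0.01],"delta_rot":[0,0,0],"fingers":-1},{"slide":[0,0,0],"delta_rot":[0,0,0],"fingers":-1}]'

```text
time_s: 3.52
tcp_pos: [0.4469, 0.2605, 0.0831]
eef_rot: [180.0, -0.0, -24.2]
contact_force: [-4.2, -1.1, 10.0]
gripper_width: 0.0005
gripper_force: 5.0
```

Request:
play_rows --rows '[{"slide":[0,0,0.008],"delta_rot":[0,0,0],"fingers":-1},{"slide":[0,0,0],"delta_rot":[0,0,0],"fingers":-1}]'

```text
time_s: 3.78
tcp_pos: [0.4469, 0.2606, 0.082]
eef_rot: [180.0, -0.0, -24.2]
contact_force: [-4.5, -1.1, 11.1]
gripper_width: 0.0001
gripper_force: 5.3
```

Request:
play_rows --rows '[{"slide":[0,0,-0.15],"delta_rot":[0,0,0],"fingers":-1},{"slide":[0,0,-0.25],"delta_rot":[0,0,0],"fingers":-1},{"slide":[0,0,-0.3],"delta_rot":[0,0,0],"fingers":-1},{"slide":[0,0,-0.26],"delta_rot":[0,0,0],"fingers":-1},{"slide":[0,0,0],"delta_rot":[0,0,0],"fingers":-1}]'

```text
time_s: 4.4
tcp_pos: [0.4484, 0.2619, 0.2285]
eef_rot: [-179.7, -0.1, -24.2]
contact_force: [-0.1, -1.0, -1.4]
gripper_width: 0.0005
gripper_force: 0.0
```

Request:
play_rows --rows '[{"slide":[0.22,0.264,0],"delta_rot":[0,0,0],"fingers":-1},{"slide":[0.22,0.264,0],"delta_rot":[0,0,0],"fingers":-1},{"slide":[0.218,0.264,0],"delta_rot":[0,0,0],"fingers":-1},{"slide":[0.218,0.264,0],"delta_rot":[0,0,0],"fingers":-1},{"slide":[0.216,0.264,0],"delta_rot":[0,0,0],"fingers":-1},{"slide":[0,0,0],"delta_rot":[0,0,0],"fingers":-1},{"slide":[0,0,0.2],"delta_rot":[0,0,0],"fingers":-1},{"slide":[0,0,0],"delta_rot":[0,0,0],"fingers":-1}]'

```text
time_s: 5.4
tcp_pos: [0.5134, 0.0128, 0.1929]
eef_rot: [179.8, 0.2, -24.2]
contact_force: [-0.3, 0.4, 0.4]
gripper_width: 0.0003
gripper_force: 0.0
```

```bash
python3 - <<'E'
from plant import r
import cv2
c=r.capture("side");cv2.imwrite("pics/s2.png",cv2.resize(c["image"][120:280,200:400],None,fx=4,fy=4,interpolation=cv2.INTER_CUBIC))
s=r.get_state();print(s["tcp_pos"],s["contact_force"])
E
```

```text
[0.51442247 0.01307164 0.1944672 ] [ 0.6300872  -0.00263785  0.61594848]
```

View pics/s2.png

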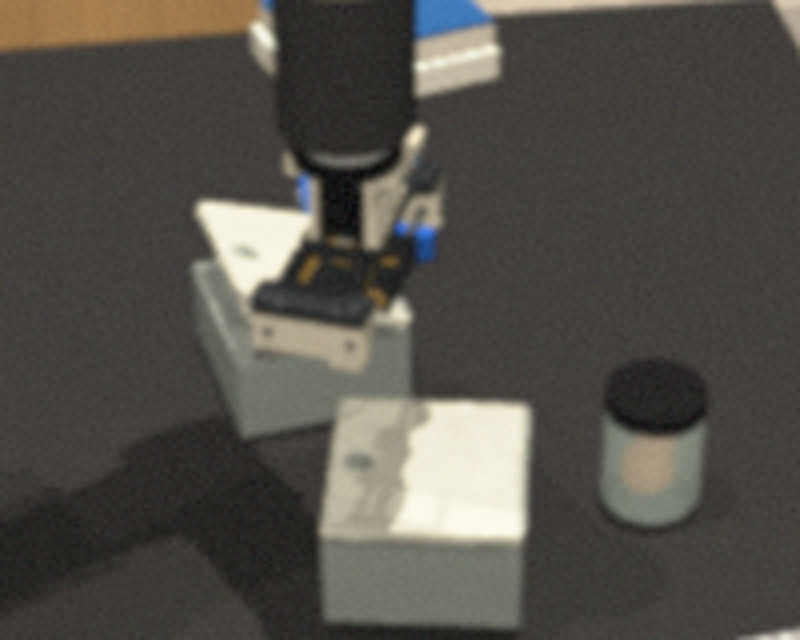

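The left lid is ajar: its front edge is raised in the crop, at about (200,205). Now I'll press the middle chest.

Request:
play_rows --rows '[{"slide":[0,0,0.2],"delta_rot":[0,0,0],"fingers":-1},{"slide":[0,0,0.2],"delta_rot":[0,0,0],"fingers":-1},{"slide":[0,0,0.13],"delta_rot":[0,0,0],"fingers":-1},{"slide":[0,0,0.04],"delta_rot":[0,0,0],"fingers":-1},{"slide":[0,0,0],"delta_rot":[0,0,0],"fingers":-1},{"slide":[0,0,0],"delta_rot":[0,0,0],"fingers":-1}]'

```text
time_s: 6.2
tcp_pos: [0.516, 0.0133, 0.111]
eef_rot: [-179.9, -0.1, -24.2]
contact_force: [0.8, -0.9, 0.6]
gripper_width: 0.0007
gripper_force: 0.0
```

Request:
play_rows --rows '[{"slide":[0,0,0.015],"delta_rot":[0,0,0],"fingers":-1},{"slide":[0,0,0.015],"delta_rot":[0,0,0],"fingers":-1},{"slide":[0,0,0],"delta_rot":[0,0,0],"fingers":-1}]'

```text
time_s: 6.58
tcp_pos: [0.5151, 0.0128, 0.1053]
eef_rot: [180.0, 0.0, -24.2]
contact_force: [-0.1, 0.5, 0.5]
gripper_width: 0.0002
gripper_force: 0.0
```

Request:
play_rows --rows '[{"slide":[0,0,0.02],"delta_rot":[0,0,0],"fingers":-1},{"slide":[0,0,0.02],"delta_rot":[0,0,0],"fingers":-1},{"slide":[0,0,0],"delta_rot":[0,0,0],"fingers":-1}]'

```text
time_s: 6.95
tcp_pos: [0.5154, 0.0129, 0.0998]
eef_rot: [-180.0, -0.0, -24.2]
contact_force: [-1.4, 0.3, 6.4]
gripper_width: 0.0003
gripper_force: 3.3
```

Request:
play_rows --rows '[{"slide":[0,0,0.01],"delta_rot":[0,0,0],"fingers":-1},{"slide":[0,0,0],"delta_rot":[0,0,0],"fingers":-1}]'

```text
time_s: 7.2
tcp_pos: [0.5154, 0.0129, 0.0986]
eef_rot: [-180.0, -0.0, -24.2]
contact_force: [-2.8, 0.5, 9.3]
gripper_width: 0.0005
gripper_force: 4.6
```

Request:
play_rows --rows '[{"slide":[0,0,0.01],"delta_rot":[0,0,0],"fingers":-1},{"slide":[0,0,0],"delta_rot":[0,0,0],"fingers":-1}]'

```text
time_s: 7.45
tcp_pos: [0.5154, 0.0129, 0.0972]
eef_rot: [-180.0, -0.0, -24.2]
contact_force: [-4.4, 1.3, 10.6]
gripper_width: 0.0007
gripper_force: 5.1
```

Request:
play_rows --rows '[{"slide":[0,0,0.01],"delta_rot":[0,0,0],"fingers":-1},{"slide":[0,0,0],"delta_rot":[0,0,0],"fingers":-1}]'

```text
time_s: 7.7
tcp_pos: [0.5155, 0.0129, 0.0963]
eef_rot: [-180.0, -0.0, -24.2]
contact_force: [-6.0, 1.3, 16.5]
gripper_width: 0.0007
gripper_force: 8.2
```

Request:
play_rows --rows '[{"slide":[0,0,0.007],"delta_rot":[0,0,0],"fingers":-1},{"slide":[0,0,0],"delta_rot":[0,0,0],"fingers":-1}]'

```text
time_s: 7.95
tcp_pos: [0.5155, 0.0129, 0.0961]
eef_rot: [-180.0, -0.1, -24.2]
contact_force: [-11.2, 1.6, 25.1]
gripper_width: 0.0003
gripper_force: 12.7
```

Request:
play_rows --rows '[{"slide":[0,0,-0.15],"delta_rot":[0,0,0],"fingers":-1},{"slide":[0,0,-0.25],"delta_rot":[0,0,0],"fingers":-1},{"slide":[0,0,-0.3],"delta_rot":[0,0,0],"fingers":-1},{"slide":[0,0,-0.3],"delta_rot":[0,0,0],"fingers":-1},{"slide":[0,0,-0.2],"delta_rot":[0,0,0],"fingers":-1},{"slide":[-0.3,0,0],"delta_rot":[0,0,0],"fingers":-1},{"slide":[0,0,0],"delta_rot":[0,0,0],"fingers":-1},{"slide":[0,0,0],"delta_rot":[0,0,0],"fingers":-1}]'

```text
time_s: 8.95
tcp_pos: [0.4743, 0.0315, 0.2739]
eef_rot: [-180.0, -0.0, -24.2]
contact_force: [0.7, -0.0, -0.2]
gripper_width: -0.0
gripper_force: 0.0
```

```bash
python3 - <<'E'
from plant import r
import cv2
c=r.capture("side");cv2.imwrite("pics/s3.png",cv2.resize(c["image"][120:320,180:440],None,fx=3,fy=3,interpolation=cv2.INTER_CUBIC))
c=r.capture("top");cv2.imwrite("pics/t3.png",c["image"])
s=r.get_state();print(s["tcp_pos"],s["contact_force"])
E
```

```text
[0.47457031 0.03128723 0.27352797] [ 0.70066351  0.24208667 -0.16314395]
```

View pics/s3.png

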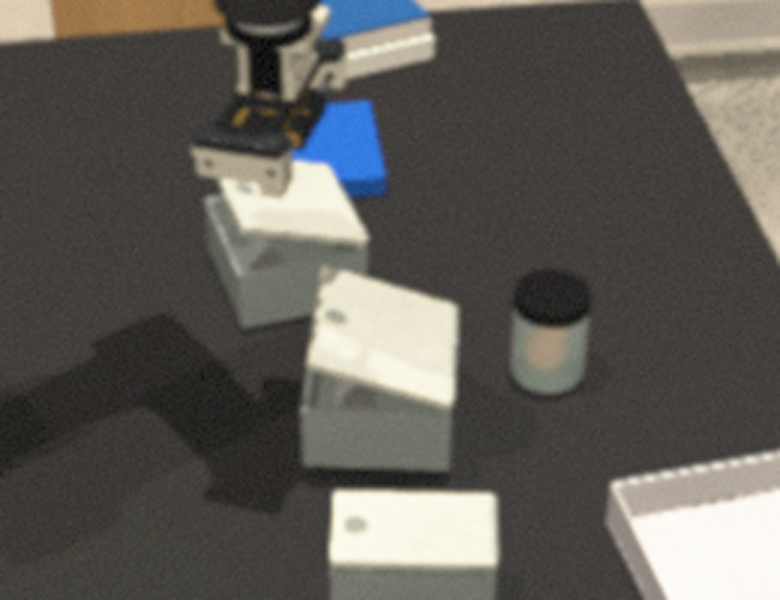

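View pics/t3.png

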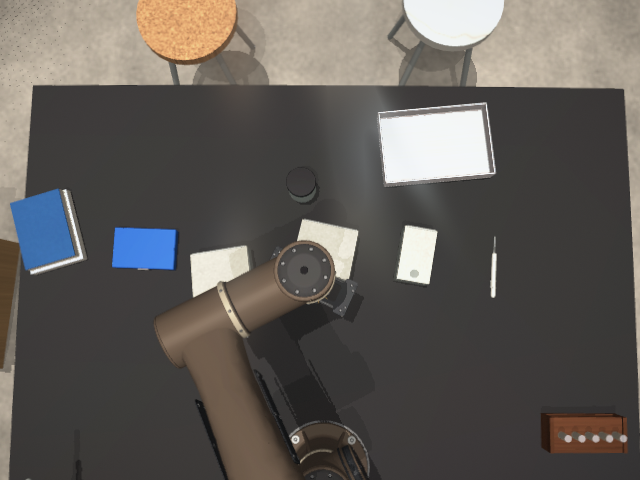

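The side crop shows both wide lids ajar, with dots at about (243,187) and (335,317), and the narrow lid flat and shut. In the top view the jar (301,184), case (145,248) and probe (493,265) are unmoved and the arm is clear.

```bash
python3 -c "
from plant import r
print(r.close_job())"
```

```text
the job is handed in; nothing more can be done
None
```

Both wide chest lids are popped ajar, the narrow chest is still shut, and the jar, case and probe have not moved; the job is handed in at about 9 s, though the hand-in returned no verdict.

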